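Make up two gift sets at the woodturner's market stall

TASK

Make up two gift sets from the turned wood on the stall. Breakfast set, in the tray with three compartments: lay the egg spoon in the long compartment and stand the egg cup and the napkin ring in the two small cells, one in each, either way round; salt set, in the tray with two compartments: put the scoop in the long compartment and the salt pot in the large cell. Everything ends upright (spoon flat, hollow up) on the tray floors; set the pieces down rather than dropping them, and leave the candlestick, the stone and the bell where they are.

Things in the scene. Friction and masses are not known exactly. Their poses are not given: they have to be found in the camera images.
- breakfast_tray: Fixed open pale wooden tray lined with brown card, three compartments, 166 (x) x 176 (y) mm. Origin: centre of underside, z up. Walls 6 thick: outer 18 high, dividers 15; floor 6 above the table. Long compartment along the -x side: clear x -77 to -1, y -82 to 82 mm (centre -39, 0). Two small cells on the +x side, 72 x 79 mm clear, centres x 41, y +42.5 and -42.5.
- salt_tray: Fixed open pale wooden tray lined with brown card, only two compartments, 178 (x) x 132 (y) mm. Origin: centre of underside, z up. Walls 6 thick: outer 18 high, divider 15; floor 6 above the table. Long compartment on the -x side: clear x -83 to -7, y -60 to 60 mm (centre -45, 0). Large cell on the +x side: clear x -1 to 83, y -60 to 60 mm (centre 41, 0).
- egg_cup: Plain turned wood. Egg cup on a foot, 64 mm tall, standing: foot 46 mm across, narrow stem 18 mm, hollow cup 50 mm across outside (straight-sided from 46 to 64 mm up, narrowing below), two dark scorched lines round it. Origin: centre of the foot's underside, z up.
- napkin_ring: Plain turned wood. Napkin ring: a plain tube open at both ends, 46 mm across outside, 37 mm inside, 42 mm tall, standing on its end. Origin: centre of the lower end, z up.
- salt_pot: Plain turned wood. Salt pot: an open squat pot without lid, 58 mm across (straight-sided from 20 to 50 mm up), 50 mm tall, standing; foot 48 mm, inner floor 8 mm up. Origin: centre of the underside, z up.
- egg_spoon: Plain turned wood. Egg spoon, long and slender, 140 mm, lying flat, hollow up: handle 11 mm wide, 10 thick, resting on the table; round shallow bowl 34 across, 11 high, at the +x end; 16 mm knob at the -x end. Origin: underside, middle of the length (on the handle); x along the handle towards the bowl, z up.
- salt_scoop: Plain turned wood. Salt scoop, short and stubby, 96 mm, sitting upright: deep round tub 40 mm across, 30 high, its centre at x = 28 mm; straight handle 12 wide (16 at the end) from the tub to x = -48, its underside 12 and top 24 mm above the tub's underside. Origin: middle of the length, level with the tub's underside; x towards the tub, z up.
- candlestick: Plain turned wood. Candlestick, not part of either set: broad flat saucer foot 72 mm across with a narrow 32 mm socket on a stem in its middle, 48 mm tall, standing. Origin: centre of the underside.
- stone: Rough grey stone with a paler cap, used as a paperweight, about 65 (x) x 100 (y) mm and 45 mm high, not part of the job. Origin: centre of the underside.
- bell: Small dark metal hand bell, 54 mm across and 75 mm tall, standing, not part of the job. Origin: centre of the underside.
Not all that is in view belongs to the job. What is shaped like the napkin_ring but blue is not meant. Leave any blue or purple look-alike of the salt_scoop alone.

How it is judged:
By the outcome, as a careful person would: the job done as asked, in the order asked, and still so for the second after the job is handed in, with the robot touching nothing.
It also fails if it takes over 122 s, if anything falls off the work surface, if the arm or the gripper's body presses on something with over 40 N, if the wrist force passes 120 N, or if a joint passes its speed limit or range.

ROBOT

A 7-joint arm with a two-finger parallel gripper is mounted at the origin on the work surface. World frame = base frame: x ahead of the robot, y to its left, z up, the work surface at z = 0. Lengths are in m, angles in rad, forces in N, time in s.
With the tool pointing down it reaches from about 0.35 to 0.9 m from the base axis. Payload 19.9 kg.
Tool frame: the origin (TCP) lies at the very end of the fingers, on their centre line; the grasp point (between the pads) lies 19 mm behind it; z points along the fingers, y is the line along which they close (so a half turn about z gives the same grasp; the last joint's range is limited). The gripper opens to 94 mm and grips with 3 to 60 N. Pads are 16 mm wide; open, the fingers measure 119 mm over their backs; the gripper's body (75 mm by 177 mm) begins 78 mm behind the grasp point.
Start: joints at [1.208, 0.417, -0.01, 1.614, 0.005, 1.111, -0.053], TCP at [0.198, -0.593, 0.205] pointing down, gripper open.
Joint ranges: [-2.81, 2.81], [-0.39, 2.02], [-1.27, 1.25], [0.06, 2.57], [-1.19, 4.33], [0.19, 2], [-2.82, 2.82]. Speed limits (rad/s): [1.89, 1.89, 2.39, 2.39, 3.01, 3.01, 3.01].

INTERFACE

Orientations are given as a unit quaternion [w, x, y, z].
In Python, from workcell import arm gives the robot as it stands.
- The arm moves only by the tool carry_out, never from a script. Its argument "targets" is a list of rows, each an object with "slide": the shift along the tool's x, y, z in m, a list of three; "delta_rot": the turn, a rotation vector about the tool's x, y, z in rad, a list of three. A call has 1 to 5 rows; each row is the pose to reach, as a shift and turn from the pose commanded when the call began, along the tool's axes at that moment; what a row does not reach only later rows make up. A row lasts 1/10 s, in which the tool goes at most 50 mm and 8.59 degrees, less where a joint would pass 70% of its speed; a pose out of reach is approached as far as the arm can. A call with a gripper value outside its range is refused whole. "hand" is the opening, from 0 (shut) to 1 (fully open), set as the call begins (left out, the last holds). The fingers move at their own pace and stop on an object; "force" is the grip in N (left out, the last holds). Time passes only in rows, so rows that repeat a pose let the fingers close. It gives the time, the measured TCP pose, the force, the opening and the grip force at its end, in the units of the state.
- arm.state(): the state, without advancing time (a new reading comes with each control period).
- arm.get_image(name): name is "scene" or "top" or "wrist"; returns a dict with "image" (480x640x3 uint8, blue, green, red), "z_map" (480x640 float32, m along the optical axis (not along the pixel's ray), 0 where there is no reading), "intrinsics" (3x3 intrinsics, pixels), "R" (3x3) and "t" (3): a world point X has camera coordinates R X + t. Camera axes: x right, y down, z forward; pixel columns grow to the right and rows downward; lengths in m; the calibration is good to about 2 mm. A picture is of the moment at which its call begins.
- arm.sign_off(): hands the job in; it is judged then, once.
The state is a dict: "time": time; "qpos": joint angles; "qd": joint speeds; "joint_torque": joint torques, N m; "eef_pos": TCP position; "eef_rot": TCP orientation; "force": force on the tool from outside, world axes, zero at the start; "wrist_torque": the same for the moment, N m; "finger_gap": opening from 0.0 (shut) to 1.0 (fully open); "gripper_force": force on a finger pad.
Only numpy, scipy, OpenCV 4.12 (cv2) and the standard library are available. Lean on these libraries where they do the work, as an engineer would, in place of code of your own. Each camera call takes 0.05 s, during which the arm holds its last target. There are 200 camera calls.

## Working session

There is one attempt and no reset: what is moved stays moved. The work goes in short steps, Python scripts to look and compute and a tool call to move; the robot and the scene stay as the last step left them, time stands still between calls to the robot, and variables do not carry over. Pictures are saved under pics/ and viewed, at most 14 in all, crops included, and the job is handed in when it is done.

Besides the shell and the picture viewer there is one more tool, called after "Emit:" as name(argument=value, ...), one argument or row to a line, values as JSON. carry_out: Moves the arm, as the interface text tells. Its arguments: {"type":"object","properties":{"targets":{"type":"array","items":{"type":"object","properties":{"slide":{"type":"array","items":{"type":"number"}},"delta_rot":{"type":"array","items":{"type":"number"}}}}},"hand":{"type":"number"},"force":{"type":"number"}},"required":["targets"]}

```bash
mkdir -p pics; cat > h.py <<'E'
import numpy as np, cv2
from workcell import arm
def grab(name):
    d=arm.get_image(name); d['name']=name; return d
def pts(d):
    K=np.array(d['intrinsics']);R=np.array(d['R']);t=np.array(d['t']).ravel();z=d['z_map']
    v,u=np.mgrid[:480,:640]
    c=np.stack([(u-K[0,2])/K[0,0]*z,(v-K[1,2])/K[1,1]*z,z],-1)
    P=(c-t)@R; P[z==0]=np.nan
    return P
E
python3 - <<'E'
from h import *
for n in ('top','scene'):
    d=grab(n); np.savez(f'{n}.npz',**{k:d[k] for k in ('image','z_map','intrinsics','R','t')})
    cv2.imwrite(f'pics/{n}.png',d['image'])
    R=np.array(d['R']);print(n,(-R.T@np.array(d['t']).ravel()).round(3),R.round(2).tolist(),np.array(d['intrinsics'])[0].round(1))
    if n=='top':
        P=pts(d); h=P[...,2]
        m=((h>0.006)&(h<0.15)).astype(np.uint8)
        k,l,s,c=cv2.connectedComponentsWithStats(m)
        for i in range(1,k):
            if s[i,4]>60:
                q=P[l==i]; print(i,s[i].tolist(),q.min(0).round(3),q.max(0).round(3),d['image'][l==i].mean(0).astype(int))
s=arm.state();print({k:np.round(v,3).tolist() for k,v in s.items()})
E
```

```text
top [ 0.404 -0.006  1.013] [[0.01, -1.0, 0.02], [-0.99, -0.02, -0.16], [0.16, -0.01, -0.99]] [464.    0.  321.2]
1 [0, 62, 640, 29, 9600] [ 0.945 -0.76   0.006] [0.98  0.724 0.026] [20 44 88]
9 [555, 139, 33, 42, 964] [ 0.724 -0.616  0.006] [ 0.82  -0.55   0.036] [70 76 81]
10 [417, 140, 38, 31, 385] [ 0.741 -0.313  0.006] [ 0.809 -0.233  0.033] [72 38 21]
12 [250, 146, 43, 34, 1017] [0.713 0.048 0.008] [0.785 0.14  0.047] [75 82 87]
13 [328, 153, 22, 24, 378] [ 0.724 -0.081  0.006] [ 0.769 -0.033  0.079] [27 28 26]
19 [366, 174, 23, 25, 298] [ 0.675 -0.163  0.006] [ 0.72  -0.118  0.047] [62 35 23]
21 [585, 200, 55, 80, 3519] [ 0.499 -0.683  0.037] [ 0.659 -0.58   0.099] [13 31 54]
22 [308, 202, 25, 42, 320] [ 0.569 -0.042  0.006] [0.659 0.009 0.034] [30 51 77]
24 [244, 208, 28, 29, 591] [0.581 0.088 0.006] [0.639 0.145 0.055] [19 39 63]
25 [105, 210, 105, 97, 3656] [0.43  0.225 0.006] [0.636 0.439 0.023] [42 74 97]
31 [365, 214, 22, 24, 258] [ 0.586 -0.158  0.006] [ 0.632 -0.115  0.046] [28 43 63]
34 [410, 239, 83, 96, 2787] [ 0.378 -0.388  0.006] [ 0.584 -0.214  0.023] [42 74 96]
5
[... 458 characters left out ...]
 -0.093  0.068] [19 39 65]
97 [364, 342, 26, 44, 358] [ 0.274 -0.165  0.006] [ 0.361 -0.112  0.033] [80 38 67]
113 [257, 454, 103, 26, 1839] [ 0.084 -0.104  0.006] [0.134 0.103 0.021] [33 34 17]
scene [1.015 0.143 0.848] [[-0.3, 0.95, -0.01], [0.82, 0.25, -0.51], [-0.49, -0.16, -0.86]] [453.5   0.  316.1]
{'time': 0.1, 'qpos': [1.208, 0.418, -0.01, 1.614, 0.005, 1.111, -0.053], 'qd': [-0.001, 0.0, -0.001, -0.002, -0.0, -0.0, 0.001], 'joint_torque': [0.002, -85.259, 0.641, -42.669, -0.049, 0.016, 0.0], 'eef_pos': [0.198, -0.593, 0.205], 'eef_rot': [-0.001, 0.987, 0.16, -0.0], 'force': [-1.471, -1.139, -0.166], 'wrist_torque': [-0.02, -0.011, -0.039], 'gripper_force': 0.0, 'finger_gap': 1.001}
```

View pics/top.png

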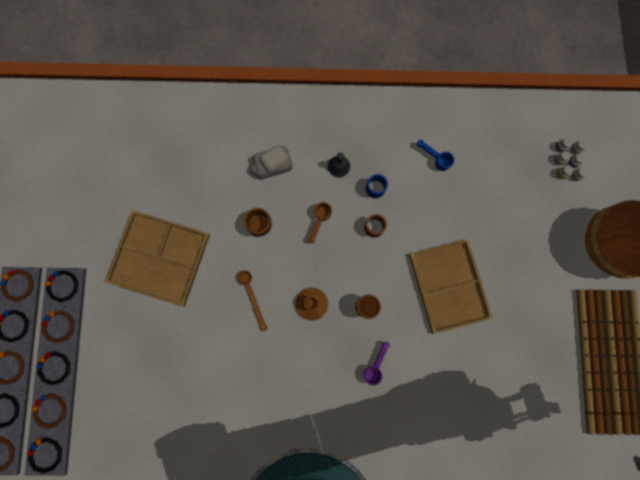

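View pics/scene.png

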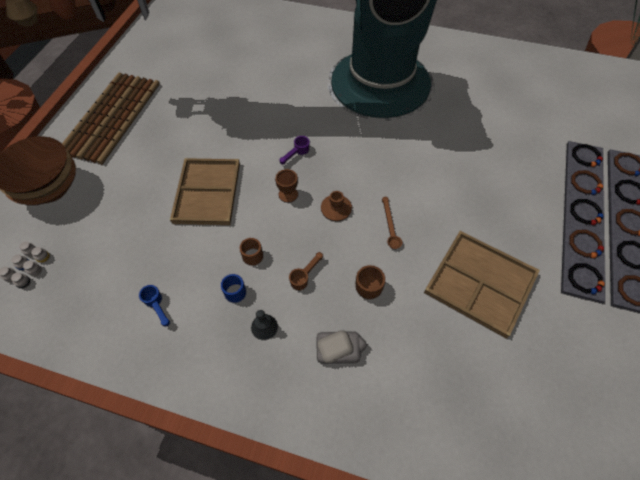

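The top view shows the breakfast tray at about (158,257), with its two small cells on the upper side. The salt tray is at (450,285). The egg spoon lies from (244,277) to (264,330), and the egg cup stands at (368,306).

Candidates:
- **Napkin ring:** brown at (375,225) or blue at (376,186). I take the brown one, since the blue is excluded.
- **Scoop:** brown at (318,220), blue at (437,155) or purple at (376,365). I take the brown one.
- **Salt pot:** (258,222), an open pot about 58 mm across. The saucer-footed piece at (311,304) is the candlestick.

The scene view agrees with all of this.

```bash
cat > m.py <<'E'
from h import *
d=dict(np.load('top.npz')); P=pts(d); h=P[...,2]
def comp(u,v,r): 
    m=((h>0.006)&(h<0.15)).astype(np.uint8); k,l=cv2.connectedComponents(m)
    w=l[v-r:v+r,u-r:u+r]; w=w[w>0]; return l==np.bincount(w).argmax()
def cast(px,z):
    K=d['intrinsics'];R=d['R'];t=d['t'].ravel();C=-R.T@t
    r=np.c_[px,np.ones(len(px))]@np.linalg.inv(K).T@R
    return (C+r*((z-C[2])/r[:,2])[:,None])[:,:2]
for n,u,v,H in (('cup',368,306,.064),('ring',375,225,.042),('pot',258,222,.05)):
    m=comp(u,v,6)&(h>H-.012); vv,uu=np.nonzero(m)
    q=cast(np.c_[uu,vv].astype(float),H); c,r=cv2.minEnclosingCircle(q.astype(np.float32)*1000)
    print(n,np.round(c,1),'r',round(r,1),'ext',(q.min(0)*1000+q.max(0)*1000)/2,'h',np.nanpercentile(h[m],90).round(3))
for n,u,v,z in (('spoon',253,300,.009),('scoop',318,222,.022)):
    m=comp(u,v,8); vv,uu=np.nonzero(m); q=(cast(np.c_[uu,vv].astype(float),z)*1000).astype(np.float32)
    (c,s,a)=cv2.minAreaRect(q); 
    print(n,np.round(c,1),np.round(s,1),a,'h',np.nanpercentile(h[m],95).round(3), 'medianxy',np.median(q,0))
    ax=np.linalg.svd(q-q.mean(0),full_matrices=False)[2][0]; s=(q-q.mean(0))@ax
    print('  axis',ax,'ends',q.mean(0)+ax*s.min(),q.mean(0)+ax*s.max(), 'hist',np.histogram(s,8)[0])
    for f in (0,1):
        b=np.abs(s-(s.min() if f==0 else s.max()))<25; print('  endmean',q[b].mean(0),b.sum())
for n,u,v in (('btray',158,257),('stray',450,285)):
    m=comp(u,v,45); vv,uu=np.nonzero(m); q=(cast(np.c_[uu,vv].astype(float),.018)*1000).astype(np.float32)
    c,s,a=cv2.minAreaRect(q); print(n,np.round(c,1),np.round(s,1),round(a,2),np.round(cv2.boxPoints((c,s,a)),0).tolist())
    print('  wrt axes:')
    for k in (a,a+90):
        e=np.array([np.cos(np.radians(k)),np.sin(np.radians(k))]); f=np.array([-e[1],e[0]])
        X=P[...,:2]*1000-c; S=X@e; T=X@f; g=(np.abs(T)<60)&(np.abs(S)<95)
        b=np.round(S[g]/3)*3; print('  dir',round(k,1),[(int(x),int(1000*np.mean(h[g][b==x]))) for x in np.unique(b) if np.isfinite(x)])
im=d['image']; cv2.imwrite('pics/crop.png',cv2.resize(im[130:400,200:500],None,fx=2.2,fy=2.2,interpolation=cv2.INTER_CUBIC)[:594,:660])
w=grab('wrist'); R=np.array(w['R']); C=-R.T@np.array(w['t']).ravel()
st=arm.state(); from scipy.spatial.transform import Rotation as Ro
qq=st['eef_rot']; T=Ro.from_quat([qq[1],qq[2],qq[3],qq[0]]).as_matrix()
print('cam in tool',(T.T@(C-st['eef_pos'])).round(3),(R@T).round(2).tolist(),w['intrinsics'][0][0]); print('tool axes',T.round(3).tolist())
E
python3 m.py
```

```text
cup [ 433.  -117.3] r 25.5 ext [ 432.164846   -116.39763971] h 0.064
ring [ 608.  -135.9] r 23.8 ext [ 608.02618073 -136.41627531] h 0.043
pot [609.  116.2] r 29.8 ext [608.51623137 115.86105995] h 0.051
spoon [445.7 120.2] [138.7  31.7] 27.20398712158203 h 0.012 medianxy [442.85614 124.13988]
  axis [-0.9208271  -0.38997108] ends [507.6695  150.95856] [379.73883  96.7798 ] hist [51 43 40 39 39 44 40 49]
  endmean [497.7071 146.5951] 68
  endmean [390.9785 101.6678] 67
scoop [613.4 -17.8] [38.3 96.1] 78.90486145019531 h 0.031 medianxy [622.38983  -12.341441]
  axis [-0.9387937  0.3444798] ends [659.63257 -29.72787] [568.5968      3.6766796] hist [65 46 39 40 30 32 32 36]
  endmean [649.36456  -25.146927] 112
  endmean [ 5.80144653e+02 -1.09184705e-01] 70
btray [531.9 330.9] [180.  165.9] 73.77 [[427.0, 268.0], [586.0, 221.0], [637.0, 394.0], [477.0, 440.0]]
  wrt axes:
  dir 73.8 [(-96, 0), (-93, 0), (-90, 0), (-87, 6), (-84, 13), (-81, 17), (-78, 12), (-75, 5), (-72, 5), (-69, 6), (-66, 6), (-63, 6), (-60, 6), (-57, 6), (-54, 6), (-51, 6), (-48, 6), (-45, 6), (-42, 6), (-39, 6), (-3
[... 1886 characters left out ...]
), (-63, 12), (-60, 8), (-57, 6), (-54, 6), (-51, 6), (-48, 5), (-45, 6), (-42, 6), (-39, 6), (-36, 6), (-33, 6), (-30, 5), (-27, 6), (-24, 5), (-21, 6), (-18, 6), (-15, 6), (-12, 6), (-9, 6), (-6, 6), (-3, 5), (0, 6), (3, 6), (6, 5), (9, 5), (12, 5), (15, 6), (18, 6), (21, 6), (24, 5), (27, 6), (30, 6), (33, 6), (36, 6), (39, 6), (42, 5), (45, 6), (48, 5), (51, 6), (54, 6), (57, 14), (60, 17), (63, 10), (66, 2), (69, 0), (72, 0), (75, 0), (78, 0), (81, 0), (84, 0), (87, 0), (90, 0), (93, 0), (96, 0)]
cam in tool [ 0.071 -0.    -0.18 ] [[-0.0, 1.0, 0.0], [-0.97, -0.0, -0.24], [-0.24, -0.0, 0.97]] 367.1231173901673
tool axes [[0.949, 0.316, -0.0], [0.316, -0.949, 0.001], [-0.0, -0.001, -1.0]]
```

View pics/crop.png

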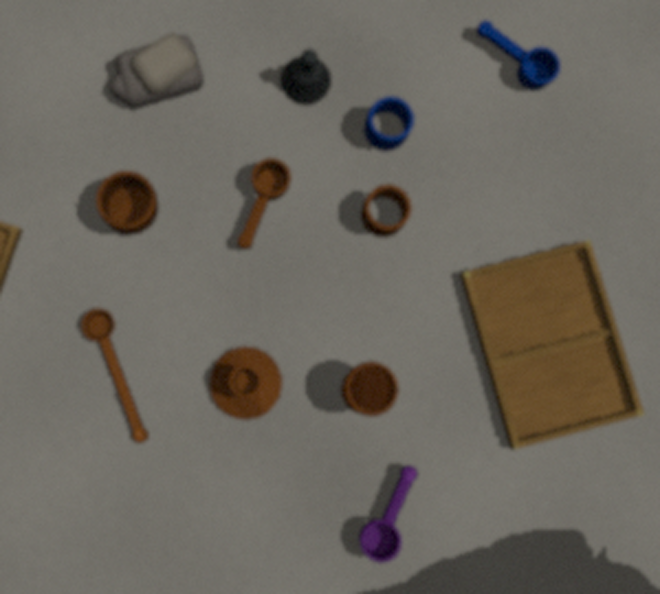

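The crop shows the brown ring at crop (387,210), the brown scoop at (262,203) and the pot at (127,203). These are plain wood, and the blue and purple copies are clearly separate. The measured sizes agree with those given: radii 25.5, 23.8 and 29.8 mm, spoon 139 mm, scoop 97 mm. The salt tray's divider is offset −4 mm along the 15.3° direction, so its large cell is on the far side. I'll start with the spoon.

Emit:
carry_out(
  targets=[
    {"slide": [0.03, -0.04, 0.005]},
    {"slide": [0.06, -0.08, 0.01]},
    {"slide": [0.09, -0.12, 0.015]},
    {"slide": [0.12, -0.16, 0.02]},
    {"slide": [0.15, -0.2, 0.02]},
  ],
  hand=0.5,
  force=20,
)

```text
invalid input at $.targets[0]: expected keys slide, delta_rot
```

Emit:
carry_out(
  targets=[
    {"slide": [0.15, -0.2, 0.02]},
    {"slide": [0.15, -0.2, 0.02]},
    {"slide": [0.15, -0.2, 0.02]},
    {"slide": [0.15, -0.2, 0.02]},
    {"slide": [0.15, -0.2, 0.02]},
  ],
)

```text
invalid input at $.targets[0]: expected keys slide, delta_rot
```

Emit:
carry_out(
  targets=[
    {"slide": [0.15, -0.2, 0.02]},
    {"slide": [0.15, -0.2, 0.02]},
    {"slide": [0.15, -0.2, 0.02]},
    {"slide": [0.15, -0.2, 0.02]},
    {"slide": [0.15, -0.2, 0.02]},
  ],
)

```text
invalid input at $.targets[0]: expected keys slide, delta_rot
```

```bash
cat > go.py <<'E'
# usage: go.py x y z yaw_deg  -> slide (tool axes) and turn to a downward pose; yaw = world angle of tool x
import sys
from h import *
from scipy.spatial.transform import Rotation as Ro
s=arm.state(); w,x,y,z=s['eef_rot']; T=Ro.from_quat([x,y,z,w])
a=list(map(float,sys.argv[1:]))
p=np.array(s['eef_pos']); yaw=np.degrees(np.arctan2(T.as_matrix()[1,0],T.as_matrix()[0,0]))
print('t',round(s['time'],2),'p',p.round(4),'yaw',yaw.round(1),'F',np.round(s['force'],1),'gap',round(s['finger_gap'],3),'grip',round(float(s['gripper_force']),1),'q7',round(s['qpos'][6],2))
for i in range(0,len(a),4):
    g=Ro.from_euler('z',a[i+3],degrees=True)*Ro.from_quat([1,0,0,0])
    print('slide',T.inv().apply(np.array(a[i:i+3])-p).round(4),'rot',(T.inv()*g).as_rotvec().round(3))
E
python3 go.py .448 .126 .1 22.9 .448 .126 .003 22.9
```

```text
t 0.15 p [ 0.1976 -0.5927  0.205 ] yaw 18.4 F [-0.   0.1 -0.1] gap 1.002 grip 0.0 q7 -0.05
slide [ 0.4649 -0.6025  0.1055] rot [-0.001  0.    -0.078]
slide [ 0.4649 -0.6024  0.2025] rot [-0.001  0.    -0.078]
```

Both keys are needed in every row.

Emit:
carry_out(
  targets=[
    {"slide": [0.155, -0.2, 0.02], "delta_rot": [0, 0, 0]},
    {"slide": [0.155, -0.2, 0.02], "delta_rot": [0, 0, 0]},
    {"slide": [0.155, -0.2, 0.02], "delta_rot": [0, 0, 0]},
    {"slide": [0.155, -0.2, 0.02], "delta_rot": [0, 0, 0]},
    {"slide": [0.155, -0.2, 0.02], "delta_rot": [0, 0, 0]},
  ],
  hand=0.5,
  force=20,
)

```text
time: 0.65
eef_pos: [0.2804, -0.3557, 0.1855]
eef_rot: [0.0, 0.987, 0.16, -0.0]
force: [0.9, -0.4, 0.5]
finger_gap: 0.611
gripper_force: 0.0
```

Emit:
carry_out(
  targets=[
    {"slide": [0.155, -0.2, 0.02], "delta_rot": [0, 0, 0]},
    {"slide": [0.155, -0.2, 0.02], "delta_rot": [0, 0, 0]},
    {"slide": [0.155, -0.2, 0.02], "delta_rot": [0, 0, 0]},
    {"slide": [0.155, -0.2, 0.02], "delta_rot": [0, 0, 0]},
    {"slide": [0.155, -0.2, 0.02], "delta_rot": [0, 0, 0]},
  ],
)

```text
time: 1.15
eef_pos: [0.3629, -0.1207, 0.1661]
eef_rot: [0.0, 0.987, 0.16, 0.0]
force: [1.8, -0.6, 0.3]
finger_gap: 0.5
gripper_force: 0.0
```

Emit:
carry_out(
  targets=[
    {"slide": [0.155, -0.2, 0.02], "delta_rot": [0, 0, -0.08]},
    {"slide": [0.155, -0.2, 0.02], "delta_rot": [0, 0, -0.08]},
    {"slide": [0.155, -0.2, 0.02], "delta_rot": [0, 0, -0.08]},
    {"slide": [0.155, -0.2, 0.02], "delta_rot": [0, 0, -0.08]},
    {"slide": [0.155, -0.2, 0.02], "delta_rot": [0, 0, -0.08]},
  ],
)

```text
time: 1.65
eef_pos: [0.4456, 0.1145, 0.1463]
eef_rot: [0.0, 0.98, 0.199, 0.0]
force: [1.6, -0.6, -0.0]
finger_gap: 0.5
gripper_force: 0.0
```

```bash
python3 go.py .448 .126 .1 22.9 .448 .126 .003 22.9
```

```text
t 1.65 p [0.4456 0.1145 0.1463] yaw 23.0 F [ 1.6 -0.6 -0. ] gap 0.5 grip 0.0 q7 -1.66
slide [ 0.0067 -0.0096  0.0463] rot [ 0.    -0.     0.002]
slide [ 0.0067 -0.0097  0.1433] rot [ 0.    -0.     0.002]
```

Emit:
carry_out(
  targets=[
    {"slide": [0.007, -0.01, 0.03], "delta_rot": [0, 0, 0]},
    {"slide": [0.007, -0.01, 0.03], "delta_rot": [0, 0, 0]},
    {"slide": [0.007, -0.01, 0.03], "delta_rot": [0, 0, 0]},
  ],
)

```text
time: 1.95
eef_pos: [0.4472, 0.1242, 0.1162]
eef_rot: [-0.0, 0.98, 0.2, -0.001]
force: [-0.2, -0.3, -0.3]
finger_gap: 0.501
gripper_force: 0.0
```

```bash
cat > wr.py <<'E'
# wr.py x y r zmin zmax: points seen by the wrist camera near (x,y)
import sys
from h import *
x,y,r,z0,z1=map(float,sys.argv[1:6])
d=grab('wrist'); P=pts(d); hsv=cv2.cvtColor(d['image'],cv2.COLOR_BGR2HSV)
m=(np.hypot(P[...,0]-x,P[...,1]-y)<r)&(P[...,2]>z0)&(P[...,2]<z1)&(hsv[...,1]>90)
q=(P[m][:,:2]*1000).astype(np.float32); print('n',len(q))
c,rad=cv2.minEnclosingCircle(q); print('circle',np.round(c,1),round(rad,1),'ext',((q.min(0)+q.max(0))/2).round(1),(q.max(0)-q.min(0)).round(1))
ax=np.linalg.svd(q-q.mean(0),full_matrices=False)[2][0]; print('mean',q.mean(0).round(1),'axis',np.degrees(np.arctan2(ax[1],ax[0])).round(1),'rect',[np.round(v,1) for v in cv2.minAreaRect(q)])
if len(sys.argv)>6: cv2.imwrite('pics/'+sys.argv[6],d['image'])
E
python3 wr.py .448 .126 .035 .005 .014 w1.png; python3 go.py .448 .126 .003 22.9
```

```text
n 1057
circle [448.2 125.3] 34.8 ext [448.2 125.8] [67. 35.]
mean [449.4 126.3] axis -157.4 rect [array([448.1, 125.5]), array([69.4,  9.7]), np.float64(22.8)]
t 2.0 p [0.4477 0.1238 0.1169] yaw 23.0 F [-0.3 -0.3  0. ] gap 0.501 grip 0.0 q7 -1.72
slide [ 0.0011 -0.0019  0.1139] rot [0.    0.    0.002]
```

View pics/w1.png

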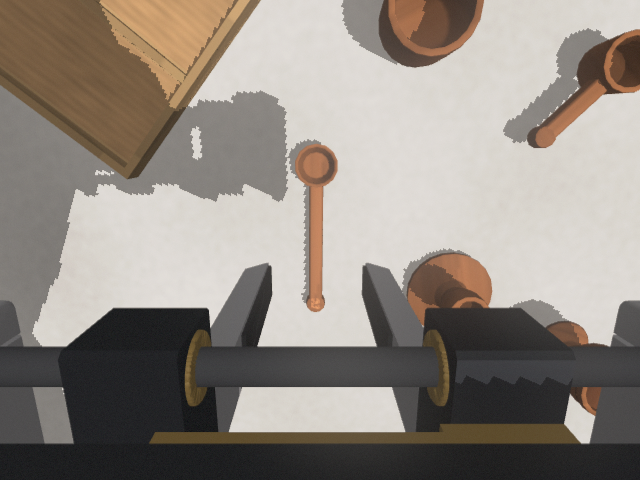

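The wrist view shows the spoon centred between the open fingers, with its bowl at (316,165) and its knob at (316,302). It agrees with the top view to 1 mm. Next I descend and grip.

Emit:
carry_out(
  targets=[
    {"slide": [0.001, -0.002, 0.04], "delta_rot": [0, 0, 0]},
    {"slide": [0.001, -0.002, 0.08], "delta_rot": [0, 0, 0]},
    {"slide": [0.001, -0.002, 0.1], "delta_rot": [0, 0, 0]},
    {"slide": [0.001, -0.002, 0.113], "delta_rot": [0, 0, 0]},
    {"slide": [0.001, -0.002, 0.113], "delta_rot": [0, 0, 0]},
  ],
)

```text
time: 2.5
eef_pos: [0.4479, 0.1259, 0.0032]
eef_rot: [0.0, 0.98, 0.199, -0.0]
force: [0.3, 0.8, 1.2]
finger_gap: 0.498
gripper_force: 0.0
```

Emit:
carry_out(
  targets=[
    {"slide": [0, 0, 0], "delta_rot": [0, 0, 0]},
    {"slide": [0, 0, 0], "delta_rot": [0, 0, 0]},
    {"slide": [0, 0, 0], "delta_rot": [0, 0, 0]},
    {"slide": [0, 0, 0], "delta_rot": [0, 0, 0]},
    {"slide": [0, 0, 0], "delta_rot": [0, 0, 0]},
  ],
  hand=0,
  force=20,
)

```text
time: 3.0
eef_pos: [0.4481, 0.1267, 0.0037]
eef_rot: [0.0, 0.98, 0.2, 0.0]
force: [0.9, -2.2, 4.2]
finger_gap: 0.117
gripper_force: 20.5
```

Emit:
carry_out(
  targets=[
    {"slide": [0, 0, -0.01], "delta_rot": [0, 0, 0]},
    {"slide": [0, 0, -0.02], "delta_rot": [0, 0, 0]},
    {"slide": [0, 0, -0.04], "delta_rot": [0, 0, 0]},
    {"slide": [0, 0, -0.07], "delta_rot": [0, 0, 0]},
    {"slide": [0, 0, -0.08], "delta_rot": [0, 0, 0]},
  ],
)

```text
time: 3.5
eef_pos: [0.4489, 0.1272, 0.0863]
eef_rot: [0.0, 0.98, 0.2, 0.002]
force: [-0.2, 0.2, -0.8]
finger_gap: 0.115
gripper_force: 20.0
```

```bash
python3 go.py .500 .347 .085 73.8
```

```text
t 3.5 p [0.4489 0.1272 0.0863] yaw 23.0 F [-0.2  0.2 -0.8] gap 0.115 grip 20.0 q7 -1.77
slide [ 0.133  -0.1823  0.0016] rot [ 0.002 -0.003 -0.886]
```

Emit:
carry_out(
  targets=[
    {"slide": [0.026, -0.037, 0], "delta_rot": [0, 0, -0.14]},
    {"slide": [0.052, -0.074, 0], "delta_rot": [0, 0, -0.28]},
    {"slide": [0.079, -0.11, 0], "delta_rot": [0, 0, -0.42]},
    {"slide": [0.105, -0.149, 0], "delta_rot": [0, 0, -0.56]},
    {"slide": [0.131, -0.186, 0], "delta_rot": [0, 0, -0.7]},
  ],
)

```text
time: 4.0
eef_pos: [0.4959, 0.351, 0.0838]
eef_rot: [0.0, 0.851, 0.526, 0.0]
force: [0.1, -1.1, 0.5]
finger_gap: 0.116
gripper_force: 20.0
```

Emit:
carry_out(
  targets=[
    {"slide": [0, 0, 0], "delta_rot": [0, 0, -0.14]},
    {"slide": [0, 0, 0], "delta_rot": [0, 0, -0.186]},
    {"slide": [0, 0, 0], "delta_rot": [0, 0, -0.186]},
    {"slide": [0, 0, 0], "delta_rot": [0, 0, -0.186]},
  ],
)

```text
time: 4.4
eef_pos: [0.4958, 0.3489, 0.0835]
eef_rot: [-0.0, 0.8, 0.599, -0.0]
force: [0.1, 0.5, -0.8]
finger_gap: 0.113
gripper_force: 20.0
```

```bash
python3 go.py .497 .350 .0102 73.8;python3 wr.py .497 .350 .1 .075 .11 w2.png
```

```text
t 4.4 p [0.4958 0.3489 0.0835] yaw 73.7 F [ 0.1  0.5 -0.8] gap 0.113 grip 20.0 q7 -1.36
slide [0.0014 0.0008 0.0733] rot [-0.     0.    -0.002]
n 7085
circle [495.8 346.4] 69.2 ext [498.8 346.7] [ 56.2 133.7]
mean [502.8 371.3] axis -106.4 rect [array([494.7, 346.8]), array([138.4,  32.5]), np.float64(72.6)]
```

View pics/w2.png

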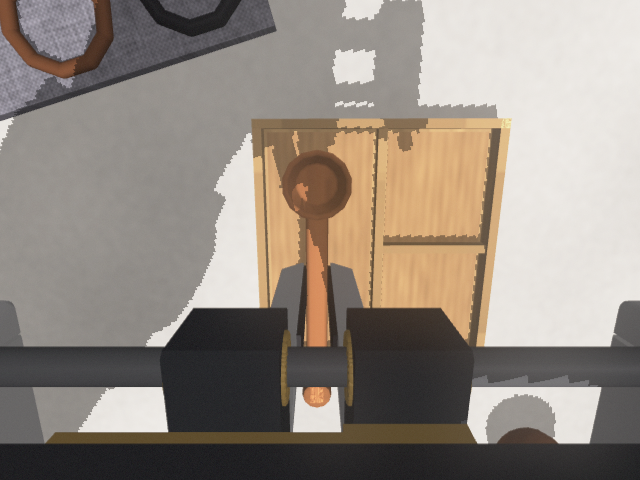

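The spoon is held level over the long compartment, with its bowl at (317,185) and its centre at (495,346) mm. The target is (495.5,345). I lower it, release it part open, and retreat.

Emit:
carry_out(
  targets=[
    {"slide": [0.001, 0.001, 0.03], "delta_rot": [0, 0, 0]},
    {"slide": [0.001, 0.001, 0.055], "delta_rot": [0, 0, 0]},
    {"slide": [0.001, 0.001, 0.066], "delta_rot": [0, 0, 0]},
    {"slide": [0.001, 0.001, 0.072], "delta_rot": [0, 0, 0]},
    {"slide": [0.001, 0.001, 0.0735], "delta_rot": [0, 0, 0]},
  ],
)

```text
time: 4.95
eef_pos: [0.4971, 0.35, 0.0101]
eef_rot: [-0.0, 0.8, 0.6, 0.0]
force: [-0.7, -0.1, -0.8]
finger_gap: 0.113
gripper_force: 20.0
```

Emit:
carry_out(
  targets=[
    {"slide": [0, 0, 0], "delta_rot": [0, 0, 0]},
    {"slide": [0, 0, 0], "delta_rot": [0, 0, 0]},
  ],
)

```text
time: 5.15
eef_pos: [0.4974, 0.3502, 0.0108]
eef_rot: [0.0, 0.8, 0.6, 0.001]
force: [0.7, 0.8, -1.1]
finger_gap: 0.113
gripper_force: 20.0
```

Emit:
carry_out(
  targets=[
    {"slide": [0, 0, 0], "delta_rot": [0, 0, 0]},
    {"slide": [0, 0, 0], "delta_rot": [0, 0, 0]},
    {"slide": [0, 0, 0], "delta_rot": [0, 0, 0]},
  ],
  hand=0.28,
)

```text
time: 5.45
eef_pos: [0.4971, 0.3499, 0.0101]
eef_rot: [-0.0, 0.8, 0.6, 0.0]
force: [0.5, -0.5, -0.1]
finger_gap: 0.277
gripper_force: 0.0
```

Emit:
carry_out(
  targets=[
    {"slide": [0, 0, -0.01], "delta_rot": [0, 0, 0]},
    {"slide": [0, 0, -0.03], "delta_rot": [0, 0, 0]},
    {"slide": [0, 0, -0.07], "delta_rot": [0, 0, 0]},
    {"slide": [0, 0, -0.11], "delta_rot": [0, 0, 0]},
    {"slide": [0, 0, -0.12], "delta_rot": [0, 0, 0]},
  ],
)

```text
time: 5.95
eef_pos: [0.4981, 0.3513, 0.1347]
eef_rot: [0.0, 0.8, 0.6, 0.003]
force: [0.1, 1.0, -0.7]
finger_gap: 0.278
gripper_force: 0.0
```

```bash
python3 wr.py .4955 .3452 .1 .019 .03; python3 - <<'E'
from h import *
d=grab('wrist');P=pts(d);hsv=cv2.cvtColor(d['image'],cv2.COLOR_BGR2HSV)
for a in (-60,-40,-20,0,20,40,52):
    c=np.array([.4955,.3452])+a/1000*np.array([.279,.96]); m=np.hypot(P[...,0]-c[0],P[...,1]-c[1])<.006; print(a,np.nanmax(P[m][:,2]).round(4) if m.any() else None)
E
python3 go.py .4325 -.117 .13 0
```

```text
n 645
circle [501. 348.] 93.8 ext [509.9 348. ] [122.4 183.9]
mean [490.7 380.1] axis -108.6 rect [array([501.8, 344.2]), array([173.6,  96.2]), np.float64(73.7)]
-60 0.0185
-40 0.0183
-20 0.0184
0 0.0187
20 0.261
40 0.251
52 0.0112
t 6.05 p [0.4977 0.3503 0.1319] yaw 73.8 F [ 0.6  0.3 -0.7] gap 0.28 grip 0.0 q7 -1.33
slide [-0.4669  0.068   0.0011] rot [ 1.000e-03 -3.000e-03  1.288e+00]
```

Emit:
carry_out(
  targets=[
    {"slide": [-0.233, 0.034, 0], "delta_rot": [0, 0, 0]},
    {"slide": [-0.233, 0.034, 0], "delta_rot": [0, 0, 0]},
    {"slide": [-0.233, 0.034, 0], "delta_rot": [0, 0, 0]},
    {"slide": [-0.233, 0.034, 0], "delta_rot": [0, 0, 0]},
    {"slide": [-0.233, 0.034, 0], "delta_rot": [0, 0, 0]},
  ],
  hand=0.8,
)

```text
time: 6.55
eef_pos: [0.4632, 0.1132, 0.1286]
eef_rot: [-0.0, 0.8, 0.6, -0.001]
force: [-0.4, -0.0, 1.0]
finger_gap: 0.668
gripper_force: 0.0
```

Emit:
carry_out(
  targets=[
    {"slide": [-0.233, 0.034, 0], "delta_rot": [0, 0, 0]},
    {"slide": [-0.233, 0.034, 0], "delta_rot": [0, 0, 0]},
    {"slide": [-0.233, 0.034, 0], "delta_rot": [0, 0, 0]},
    {"slide": [-0.233, 0.034, 0], "delta_rot": [0, 0, 0]},
    {"slide": [-0.233, 0.034, 0], "delta_rot": [0, 0, 0]},
  ],
)

```text
time: 7.05
eef_pos: [0.4305, -0.1197, 0.1289]
eef_rot: [-0.001, 0.801, 0.599, -0.001]
force: [0.5, 0.4, -0.2]
finger_gap: 0.799
gripper_force: 0.0
```

```bash
python3 wr.py .4325 -.117 .035 .055 .07; python3 go.py .4325 -.117 .036 73.8
```

```text
n 3512
circle [ 435.4 -116.9] 24.7 ext [ 435.3 -116.8] [48.9 48.7]
mean [ 435.3 -115.9] axis 178.8 rect [array([ 435.6, -116.8]), array([48.3, 48.7]), np.float64(72.7)]
t 7.1 p [ 0.4298 -0.1241  0.1286] yaw 73.4 F [-0.3 -7.3  0.4] gap 0.798 grip 0.0 q7 -0.33
slide [0.0077 0.0008 0.0926] rot [-0.002  0.001 -0.007]
```

Emit:
carry_out(
  targets=[
    {"slide": [0.004, 0.001, 0.02], "delta_rot": [0, 0, 0]},
    {"slide": [0.004, 0.001, 0.03], "delta_rot": [0, 0, 0]},
    {"slide": [0.004, 0.001, 0.03], "delta_rot": [0, 0, 0]},
  ],
)

```text
time: 7.4
eef_pos: [0.433, -0.1123, 0.0983]
eef_rot: [-0.002, 0.799, 0.601, -0.001]
force: [0.7, 0.3, 0.8]
finger_gap: 0.8
gripper_force: 0.0
```

```bash
python3 wr.py .4325 -.117 .035 .055 .07; python3 go.py .435 -.117 .036 73.8
```

```text
n 4361
circle [ 435.3 -117. ] 24.9 ext [ 435.4 -117. ] [49.1 49.1]
mean [ 435.2 -116.1] axis -177.5 rect [array([ 435.4, -116.8]), array([48.5, 49. ]), np.float64(73.5)]
t 7.45 p [ 0.4336 -0.1122  0.0991] yaw 73.9 F [ 0.7 -0.2  0.4] gap 0.798 grip 0.0 q7 -0.4
slide [-0.0042  0.0028  0.0631] rot [-0.002 -0.001  0.001]
```

Emit:
carry_out(
  targets=[
    {"slide": [-0.004, 0.003, 0], "delta_rot": [0, 0, 0]},
    {"slide": [-0.004, 0.003, 0.03], "delta_rot": [0, 0, 0]},
    {"slide": [-0.004, 0.003, 0.055], "delta_rot": [0, 0, 0]},
    {"slide": [-0.004, 0.003, 0.063], "delta_rot": [0, 0, 0]},
    {"slide": [-0.004, 0.003, 0.063], "delta_rot": [0, 0, 0]},
  ],
)

```text
time: 7.95
eef_pos: [0.4359, -0.1175, 0.0367]
eef_rot: [-0.001, 0.8, 0.601, -0.0]
force: [0.8, -0.1, 0.4]
finger_gap: 0.802
gripper_force: 0.0
```

```bash
python3 go.py .435 -.117 .036 73.8
```

```text
t 7.95 p [ 0.4359 -0.1175  0.0367] yaw 73.8 F [ 0.8 -0.1  0.4] gap 0.802 grip 0.0 q7 -0.51
slide [ 0.0002 -0.001   0.0007] rot [-0.001 -0.     0.   ]
```

Emit:
carry_out(
  targets=[
    {"slide": [0, 0, 0], "delta_rot": [0, 0, 0]},
    {"slide": [0, 0, 0], "delta_rot": [0, 0, 0]},
    {"slide": [0, 0, 0], "delta_rot": [0, 0, 0]},
    {"slide": [0, 0, 0], "delta_rot": [0, 0, 0]},
    {"slide": [0, 0, 0], "delta_rot": [0, 0, 0]},
  ],
  hand=0.3,
  force=15,
)

```text
time: 8.45
eef_pos: [0.4362, -0.1178, 0.0373]
eef_rot: [0.0, 0.8, 0.6, 0.0]
force: [-1.5, 0.3, 8.1]
finger_gap: 0.519
gripper_force: 15.0
```

Emit:
carry_out(
  targets=[
    {"slide": [0, 0, -0.01], "delta_rot": [0, 0, 0]},
    {"slide": [0, 0, -0.03], "delta_rot": [0, 0, 0]},
    {"slide": [0, 0, -0.06], "delta_rot": [0, 0, 0]},
    {"slide": [0, 0, -0.085], "delta_rot": [0, 0, 0]},
    {"slide": [0, 0, -0.09], "delta_rot": [0, 0, 0]},
  ],
)

```text
time: 8.95
eef_pos: [0.4371, -0.118, 0.1295]
eef_rot: [0.002, 0.8, 0.6, 0.001]
force: [-0.5, -0.4, -0.9]
finger_gap: 0.52
gripper_force: 15.0
```

```bash
python3 go.py .584 .3635 .125 73.8
```

```text
t 8.95 p [ 0.4371 -0.118   0.1295] yaw 73.8 F [-0.5 -0.4 -0.9] gap 0.52 grip 15.0 q7 -0.35
slide [0.5033 0.0066 0.0042] rot [ 0.003  0.001 -0.   ]
```

Emit:
carry_out(
  targets=[
    {"slide": [0.015, 0, 0], "delta_rot": [0, 0, 0]},
    {"slide": [0.045, 0.001, 0], "delta_rot": [0, 0, 0]},
    {"slide": [0.085, 0.001, 0], "delta_rot": [0, 0, 0]},
    {"slide": [0.125, 0.002, 0], "delta_rot": [0, 0, 0]},
    {"slide": [0.165, 0.002, 0], "delta_rot": [0, 0, 0]},
  ],
)

```text
time: 9.45
eef_pos: [0.484, 0.0415, 0.1266]
eef_rot: [-0.0, 0.8, 0.6, -0.0]
force: [0.6, -0.7, -0.9]
finger_gap: 0.517
gripper_force: 15.0
```

Emit:
carry_out(
  targets=[
    {"slide": [0.04, 0.001, 0], "delta_rot": [0, 0, 0]},
    {"slide": [0.08, 0.001, 0], "delta_rot": [0, 0, 0]},
    {"slide": [0.12, 0.002, 0], "delta_rot": [0, 0, 0]},
    {"slide": [0.16, 0.002, 0], "delta_rot": [0, 0, 0]},
    {"slide": [0.2, 0.003, 0], "delta_rot": [0, 0, 0]},
  ],
)

```text
time: 9.95
eef_pos: [0.5426, 0.2328, 0.1263]
eef_rot: [-0.0, 0.8, 0.6, -0.0]
force: [0.1, -0.5, -0.7]
finger_gap: 0.519
gripper_force: 15.0
```

Emit:
carry_out(
  targets=[
    {"slide": [0.04, 0.001, 0], "delta_rot": [0, 0, 0]},
    {"slide": [0.08, 0.001, 0], "delta_rot": [0, 0, 0]},
    {"slide": [0.115, 0.001, 0], "delta_rot": [0, 0, 0]},
    {"slide": [0.135, 0.001, 0], "delta_rot": [0, 0, 0]},
    {"slide": [0.138, 0.002, 0], "delta_rot": [0, 0, 0]},
  ],
)

```text
time: 10.45
eef_pos: [0.5821, 0.366, 0.126]
eef_rot: [-0.001, 0.799, 0.601, -0.0]
force: [-0.7, -0.5, -1.1]
finger_gap: 0.52
gripper_force: 15.0
```

Emit:
carry_out(
  targets=[
    {"slide": [0, 0, 0], "delta_rot": [0, 0, 0]},
    {"slide": [0, 0, 0], "delta_rot": [0, 0, 0]},
  ],
)

```text
time: 10.65
eef_pos: [0.5832, 0.362, 0.1265]
eef_rot: [0.0, 0.8, 0.6, -0.0]
force: [0.6, -0.8, -0.8]
finger_gap: 0.515
gripper_force: 15.0
```

```bash
python3 go.py .584 .3635 .043 73.8; python3 wr.py .584 .3635 .04 .14 .17 w3.png
```

```text
t 10.65 p [0.5832 0.362  0.1265] yaw 73.7 F [ 0.6 -0.8 -0.8] gap 0.515 grip 15.0 q7 -1.25
slide [0.0017 0.0003 0.0835] rot [-0.     0.001 -0.001]
n 9402
circle [577.6 364.5] 31.2 ext [580.2 363. ] [57.  49.8]
mean [584.  364.2] axis -100.7 rect [array([583.5, 364.3]), array([49.6, 53.5]), np.float64(18.0)]
```

View pics/w3.png

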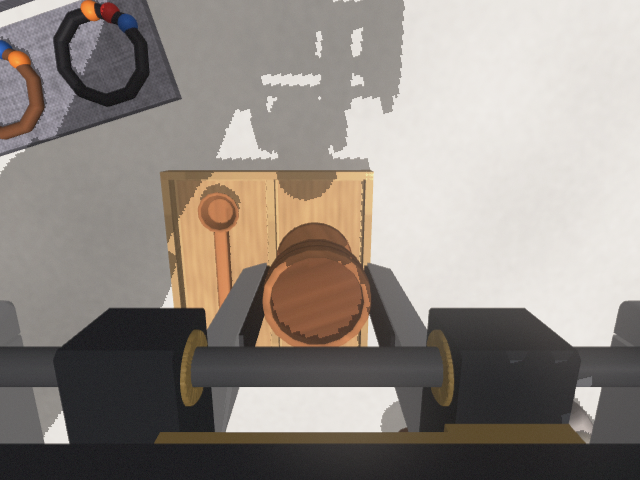

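The spoon lies flat at left in the long compartment (bowl at (219,212)). The cup is held upright over the right-hand far cell (rim at (317,295)). I lower it.

Emit:
carry_out(
  targets=[
    {"slide": [0.002, 0, 0.04], "delta_rot": [0, 0, 0]},
    {"slide": [0.002, 0, 0.065], "delta_rot": [0, 0, 0]},
    {"slide": [0.002, 0, 0.077], "delta_rot": [0, 0, 0]},
    {"slide": [0.002, 0, 0.082], "delta_rot": [0, 0, 0]},
    {"slide": [0.002, 0, 0.0835], "delta_rot": [0, 0, 0]},
  ],
)

```text
time: 11.2
eef_pos: [0.5841, 0.3651, 0.0439]
eef_rot: [-0.0, 0.8, 0.6, 0.0]
force: [0.4, -0.2, -0.6]
finger_gap: 0.516
gripper_force: 15.0
```

Emit:
carry_out(
  targets=[
    {"slide": [0, 0, 0], "delta_rot": [0, 0, 0]},
    {"slide": [0, 0, 0], "delta_rot": [0, 0, 0]},
  ],
)

```text
time: 11.4
eef_pos: [0.5842, 0.3656, 0.0445]
eef_rot: [0.0, 0.8, 0.6, 0.001]
force: [-1.0, 0.8, -1.1]
finger_gap: 0.521
gripper_force: 15.0
```

Emit:
carry_out(
  targets=[
    {"slide": [0, 0, 0], "delta_rot": [0, 0, 0]},
    {"slide": [0, 0, 0], "delta_rot": [0, 0, 0]},
    {"slide": [0, 0, 0], "delta_rot": [0, 0, 0]},
  ],
  hand=0.75,
)

```text
time: 11.7
eef_pos: [0.5838, 0.3653, 0.0436]
eef_rot: [-0.0, 0.8, 0.6, 0.0]
force: [0.1, 0.4, -0.4]
finger_gap: 0.733
gripper_force: 0.0
```

Emit:
carry_out(
  targets=[
    {"slide": [0, 0, -0.01], "delta_rot": [0, 0, 0]},
    {"slide": [0, 0, -0.03], "delta_rot": [0, 0, 0]},
    {"slide": [0, 0, -0.07], "delta_rot": [0, 0, 0]},
    {"slide": [0, 0, -0.09], "delta_rot": [0, 0, 0]},
    {"slide": [0, 0, -0.09], "delta_rot": [0, 0, 0]},
  ],
)

```text
time: 12.2
eef_pos: [0.585, 0.3666, 0.1385]
eef_rot: [0.0, 0.8, 0.6, 0.003]
force: [-0.0, 0.2, 0.9]
finger_gap: 0.75
gripper_force: 0.0
```

```bash
python3 wr.py .584 .3635 .035 .055 .09; python3 go.py .608 -.136 .125 73.8
```

```text
n 3963
circle [583.1 366.9] 25.2 ext [583.1 367. ] [50.4 49.4]
mean [583.5 367.5] axis -106.8 rect [array([583.2, 367.2]), array([49.5, 49.6]), np.float64(53.8)]
t 12.25 p [0.5845 0.3658 0.1363] yaw 73.8 F [ 0.5 -0.2 -0.7] gap 0.749 grip 0.0 q7 -1.25
slide [-0.4753  0.1628  0.0105] rot [ 0.002 -0.003 -0.   ]
```

Emit:
carry_out(
  targets=[
    {"slide": [-0.235, 0.08, 0], "delta_rot": [0, 0, 0]},
    {"slide": [-0.235, 0.08, 0], "delta_rot": [0, 0, 0]},
    {"slide": [-0.235, 0.08, 0], "delta_rot": [0, 0, 0]},
    {"slide": [-0.235, 0.08, 0], "delta_rot": [0, 0, 0]},
    {"slide": [-0.235, 0.08, 0], "delta_rot": [0, 0, 0]},
  ],
  hand=0.68,
)

```text
time: 12.75
eef_pos: [0.5944, 0.1149, 0.1332]
eef_rot: [-0.0, 0.8, 0.6, -0.0]
force: [1.3, -0.1, -0.0]
finger_gap: 0.681
gripper_force: 0.0
```

Emit:
carry_out(
  targets=[
    {"slide": [-0.2, 0.07, 0], "delta_rot": [0, 0, 0]},
    {"slide": [-0.2, 0.07, 0], "delta_rot": [0, 0, 0]},
    {"slide": [-0.2, 0.07, 0], "delta_rot": [0, 0, 0]},
    {"slide": [-0.2, 0.07, 0], "delta_rot": [0, 0, 0]},
    {"slide": [-0.24, 0.082, 0.02], "delta_rot": [0, 0, 0]},
  ],
)

```text
time: 13.25
eef_pos: [0.6072, -0.1319, 0.1174]
eef_rot: [0.001, 0.8, 0.6, 0.001]
force: [0.4, -0.5, -0.9]
finger_gap: 0.681
gripper_force: 0.0
```

Emit:
carry_out(
  targets=[
    {"slide": [0, 0, 0], "delta_rot": [0, 0, 0]},
    {"slide": [0, 0, 0], "delta_rot": [0, 0, 0]},
    {"slide": [0, 0, 0], "delta_rot": [0, 0, 0]},
  ],
)

```text
time: 13.55
eef_pos: [0.6065, -0.1279, 0.1161]
eef_rot: [-0.0, 0.799, 0.601, 0.0]
force: [0.2, 0.2, -0.1]
finger_gap: 0.677
gripper_force: 0.0
```

```bash
python3 wr.py .608 -.136 .035 .034 .05; python3 go.py .608 -.136 .018 73.8
```

```text
n 932
circle [ 611.5 -136.1] 22.6 ext [ 611.4 -136. ] [44.6 44.5]
mean [ 611.4 -135. ] axis -151.4 rect [array([ 611.5, -135.9]), array([44.4, 44.5]), np.float64(88.7)]
t 13.6 p [ 0.6067 -0.1277  0.1162] yaw 73.9 F [0.5 0.3 0.7] gap 0.682 grip 0.0 q7 -0.49
slide [-0.0077  0.0036  0.0982] rot [ 0.    -0.001  0.002]
```

Emit:
carry_out(
  targets=[
    {"slide": [-0.007, 0.006, 0.02], "delta_rot": [0, 0, 0]},
    {"slide": [-0.007, 0.006, 0.05], "delta_rot": [0, 0, 0]},
    {"slide": [-0.007, 0.006, 0.08], "delta_rot": [0, 0, 0]},
    {"slide": [-0.007, 0.006, 0.098], "delta_rot": [0, 0, 0]},
    {"slide": [-0.007, 0.006, 0.098], "delta_rot": [0, 0, 0]},
  ],
)

```text
time: 14.1
eef_pos: [0.6093, -0.1364, 0.0161]
eef_rot: [-0.001, 0.799, 0.601, -0.001]
force: [-0.6, -0.6, -0.8]
finger_gap: 0.68
gripper_force: 0.0
```

Emit:
carry_out(
  targets=[
    {"slide": [0, 0, 0], "delta_rot": [0, 0, 0]},
    {"slide": [0, 0, 0], "delta_rot": [0, 0, 0]},
    {"slide": [0, 0, 0], "delta_rot": [0, 0, 0]},
    {"slide": [0, 0, 0], "delta_rot": [0, 0, 0]},
    {"slide": [0, 0, 0], "delta_rot": [0, 0, 0]},
  ],
  hand=0.3,
  force=12,
)

```text
time: 14.6
eef_pos: [0.6111, -0.1377, 0.0192]
eef_rot: [0.001, 0.8, 0.6, 0.001]
force: [-1.3, 1.6, 8.0]
finger_gap: 0.478
gripper_force: 12.0
```

Emit:
carry_out(
  targets=[
    {"slide": [0, 0, -0.01], "delta_rot": [0, 0, 0]},
    {"slide": [0, 0, -0.03], "delta_rot": [0, 0, 0]},
    {"slide": [0, 0, -0.06], "delta_rot": [0, 0, 0]},
    {"slide": [0, 0, -0.085], "delta_rot": [0, 0, 0]},
    {"slide": [0, 0, -0.09], "delta_rot": [0, 0, 0]},
  ],
)

```text
time: 15.1
eef_pos: [0.6118, -0.1378, 0.1116]
eef_rot: [0.002, 0.8, 0.6, 0.001]
force: [0.2, 0.3, -1.2]
finger_gap: 0.484
gripper_force: 12.0
```

```bash
python3 go.py .5604 .2821 .11 73.8
```

```text
t 15.1 p [ 0.6118 -0.1378  0.1116] yaw 73.8 F [ 0.2  0.3 -1.2] gap 0.484 grip 12.0 q7 -0.48
slide [ 0.3889 -0.1666  0.0009] rot [ 0.004 -0.    -0.   ]
```

Emit:
carry_out(
  targets=[
    {"slide": [0.015, -0.006, 0], "delta_rot": [0, 0, 0]},
    {"slide": [0.045, -0.019, 0], "delta_rot": [0, 0, 0]},
    {"slide": [0.083, -0.036, 0], "delta_rot": [0, 0, 0]},
    {"slide": [0.12, -0.052, 0], "delta_rot": [0, 0, 0]},
    {"slide": [0.157, -0.068, 0], "delta_rot": [0, 0, 0]},
  ],
)

```text
time: 15.6
eef_pos: [0.5875, 0.0345, 0.1071]
eef_rot: [-0.001, 0.8, 0.601, -0.0]
force: [1.4, 0.7, 0.5]
finger_gap: 0.478
gripper_force: 12.0
```

Emit:
carry_out(
  targets=[
    {"slide": [0.04, -0.017, 0], "delta_rot": [0, 0, 0]},
    {"slide": [0.08, -0.034, 0], "delta_rot": [0, 0, 0]},
    {"slide": [0.12, -0.051, 0], "delta_rot": [0, 0, 0]},
    {"slide": [0.155, -0.066, 0], "delta_rot": [0, 0, 0]},
    {"slide": [0.19, -0.081, 0], "delta_rot": [0, 0, 0]},
  ],
)

```text
time: 16.1
eef_pos: [0.5624, 0.2395, 0.107]
eef_rot: [-0.0, 0.799, 0.601, -0.001]
force: [1.2, -0.7, 0.5]
finger_gap: 0.482
gripper_force: 12.0
```

Emit:
carry_out(
  targets=[
    {"slide": [0.025, -0.01, 0], "delta_rot": [0, 0, 0]},
    {"slide": [0.038, -0.016, 0], "delta_rot": [0, 0, 0]},
    {"slide": [0.042, -0.018, 0], "delta_rot": [0, 0, 0]},
    {"slide": [0.042, -0.018, 0], "delta_rot": [0, 0, 0]},
    {"slide": [0.042, -0.018, 0], "delta_rot": [0, 0, 0]},
  ],
)

```text
time: 16.6
eef_pos: [0.559, 0.2809, 0.1076]
eef_rot: [0.0, 0.8, 0.6, -0.0]
force: [1.4, -0.2, 0.1]
finger_gap: 0.483
gripper_force: 12.0
```

```bash
python3 go.py .5604 .2821 .025 73.8
```

```text
t 16.6 p [0.559  0.2809 0.1076] yaw 73.7 F [ 1.4 -0.2  0.1] gap 0.483 grip 12.0 q7 -1.19
slide [0.0016 0.001  0.0826] rot [-0.     0.001 -0.002]
```

Emit:
carry_out(
  targets=[
    {"slide": [0.002, 0.001, 0.04], "delta_rot": [0, 0, 0]},
    {"slide": [0.002, 0.001, 0.065], "delta_rot": [0, 0, 0]},
    {"slide": [0.002, 0.001, 0.077], "delta_rot": [0, 0, 0]},
    {"slide": [0.002, 0.001, 0.082], "delta_rot": [0, 0, 0]},
    {"slide": [0.002, 0.001, 0.083], "delta_rot": [0, 0, 0]},
  ],
)

```text
time: 17.1
eef_pos: [0.5605, 0.2838, 0.0254]
eef_rot: [0.0, 0.8, 0.6, 0.0]
force: [0.7, 0.4, 0.3]
finger_gap: 0.477
gripper_force: 12.0
```

Emit:
carry_out(
  targets=[
    {"slide": [0, 0, 0], "delta_rot": [0, 0, 0]},
    {"slide": [0, 0, 0], "delta_rot": [0, 0, 0]},
  ],
)

```text
time: 17.3
eef_pos: [0.5606, 0.2842, 0.0258]
eef_rot: [0.0, 0.8, 0.6, 0.001]
force: [-0.2, -0.3, -0.6]
finger_gap: 0.479
gripper_force: 12.0
```

```bash
python3 go.py .5604 .2821 .0245 73.8
```

```text
t 17.3 p [0.5606 0.2842 0.0258] yaw 73.8 F [-0.2 -0.3 -0.6] gap 0.479 grip 12.0 q7 -1.25
slide [-0.0021  0.0004  0.0013] rot [ 0.001 -0.001 -0.001]
```

Emit:
carry_out(
  targets=[
    {"slide": [-0.001, 0, 0.0012], "delta_rot": [0, 0, 0]},
    {"slide": [-0.001, 0, 0.0012], "delta_rot": [0, 0, 0]},
  ],
)

```text
time: 17.5
eef_pos: [0.5605, 0.2837, 0.0248]
eef_rot: [0.0, 0.8, 0.6, 0.001]
force: [-0.8, 1.1, 8.2]
finger_gap: 0.483
gripper_force: 12.0
```

Emit:
carry_out(
  targets=[
    {"slide": [0, 0, 0], "delta_rot": [0, 0, 0]},
    {"slide": [0, 0, 0], "delta_rot": [0, 0, 0]},
    {"slide": [0, 0, 0], "delta_rot": [0, 0, 0]},
  ],
  hand=0.7,
)

```text
time: 17.8
eef_pos: [0.5598, 0.2831, 0.0237]
eef_rot: [-0.0, 0.8, 0.6, -0.0]
force: [0.2, -0.8, -0.3]
finger_gap: 0.685
gripper_force: 0.0
```

Emit:
carry_out(
  targets=[
    {"slide": [0, 0, -0.01], "delta_rot": [0, 0, 0]},
    {"slide": [0, 0, -0.03], "delta_rot": [0, 0, 0]},
    {"slide": [0, 0, -0.07], "delta_rot": [0, 0, 0]},
    {"slide": [0, 0, -0.1], "delta_rot": [0, 0, 0]},
    {"slide": [0, 0, -0.11], "delta_rot": [0, 0, 0]},
  ],
)

```text
time: 18.3
eef_pos: [0.5608, 0.2841, 0.1375]
eef_rot: [0.0, 0.8, 0.6, 0.002]
force: [-0.1, -0.0, -1.2]
finger_gap: 0.703
gripper_force: 0.0
```

```bash
python3 wr.py .5604 .2821 .035 .036 .06 w4.png; python3 go.py .62 -.03 .13 160
```

```text
n 1307
circle [561.1 285.2] 22.9 ext [561.1 285.2] [45.4 45.3]
mean [561.  285.2] axis -106.6 rect [array([560.9, 285.4]), array([45.1, 44.9]), np.float64(74.7)]
t 18.35 p [0.5609 0.2839 0.1374] yaw 73.8 F [1.9 0.2 2.8] gap 0.699 grip 0.0 q7 -1.17
slide [-0.2849  0.1444  0.0071] rot [ 0.004  0.    -1.505]
```

View pics/w4.png

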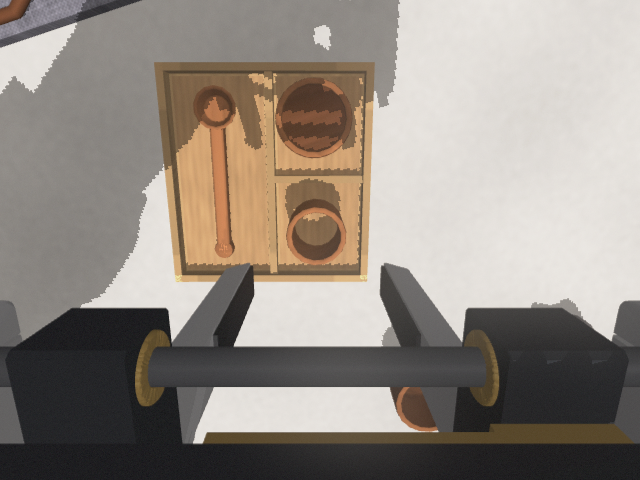

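The tray shows the spoon lying left with its hollow up (bowl (215,105)), the cup standing at (315,118) and the ring standing at (316,235). The breakfast set is done. Next is the brown scoop.

Emit:
carry_out(
  targets=[
    {"slide": [-0.027, 0.016, 0], "delta_rot": [0, 0, -0.148]},
    {"slide": [-0.054, 0.032, 0], "delta_rot": [0, 0, -0.296]},
    {"slide": [-0.082, 0.048, 0], "delta_rot": [0, 0, -0.444]},
    {"slide": [-0.109, 0.065, 0], "delta_rot": [0, 0, -0.592]},
    {"slide": [-0.136, 0.081, 0], "delta_rot": [0, 0, -0.74]},
  ],
  hand=0.62,
)

```text
time: 18.85
eef_pos: [0.5995, 0.1284, 0.1329]
eef_rot: [-0.0, 0.526, 0.85, -0.0]
force: [-0.1, 0.1, -0.8]
finger_gap: 0.617
gripper_force: 0.0
```

Emit:
carry_out(
  targets=[
    {"slide": [-0.031, -0.007, 0], "delta_rot": [0, 0, -0.148]},
    {"slide": [-0.062, -0.014, 0], "delta_rot": [0, 0, -0.296]},
    {"slide": [-0.093, -0.02, 0], "delta_rot": [0, 0, -0.444]},
    {"slide": [-0.124, -0.027, 0], "delta_rot": [0, 0, -0.592]},
    {"slide": [-0.155, -0.034, 0], "delta_rot": [0, 0, -0.74]},
  ],
)

```text
time: 19.35
eef_pos: [0.6373, -0.0256, 0.1328]
eef_rot: [-0.001, 0.183, 0.983, -0.0]
force: [-0.3, -0.1, 0.7]
finger_gap: 0.624
gripper_force: 0.0
```

Emit:
carry_out(
  targets=[
    {"slide": [0, 0, 0], "delta_rot": [0, 0, 0]},
    {"slide": [0, 0, 0], "delta_rot": [0, 0, 0]},
  ],
)

```text
time: 19.55
eef_pos: [0.6371, -0.0246, 0.1327]
eef_rot: [-0.001, 0.187, 0.982, 0.0]
force: [-0.5, 1.3, -1.0]
finger_gap: 0.615
gripper_force: 0.0
```

```bash
python3 wr.py .640 -.0226 .03 .025 .04 w5.png; python3 wr.py .614 -.013 .06 .012 .04;  python3 go.py .640 -.0226 .012 160
```

```text
n 668
circle [636.1 -19.8] 25.5 ext [636.4 -22. ] [50.3 38.6]
mean [639.8 -20.6] axis -14.1 rect [array([639.4, -18.5]), array([39. , 46.8]), np.float64(37.8)]
n 1709
circle [616.1 -12.1] 46.9 ext [616.5 -15.8] [89.2 51.3]
mean [614.8 -10.8] axis -19.7 rect [array([615.3, -16.7]), array([38.5, 92.8]), np.float64(78.9)]
t 19.65 p [ 0.6371 -0.023   0.1334] yaw 158.6 F [-0.1 -0.3  0.8] gap 0.618 grip 0.0 q7 0.65
slide [-0.0026  0.0014  0.1214] rot [ 0.    -0.001 -0.025]
```

View pics/w5.png

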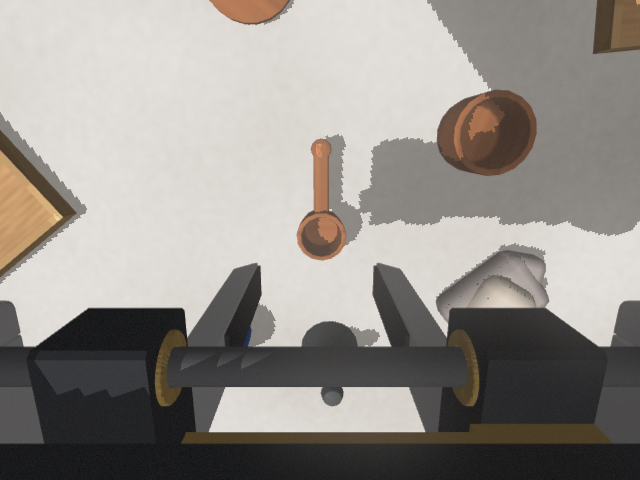

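The scoop is centred between the fingers with its tub at (321,236). The bell and the stone are clear, since both are lower than the gripper's body. I descend and grip the tub.

Emit:
carry_out(
  targets=[
    {"slide": [-0.003, 0.001, 0.04], "delta_rot": [0, 0, -0.02]},
    {"slide": [-0.003, 0.001, 0.08], "delta_rot": [0, 0, -0.02]},
    {"slide": [-0.003, 0.001, 0.105], "delta_rot": [0, 0, -0.02]},
    {"slide": [-0.003, 0.001, 0.12], "delta_rot": [0, 0, -0.02]},
    {"slide": [-0.003, 0.001, 0.12], "delta_rot": [0, 0, -0.02]},
  ],
)

```text
time: 20.15
eef_pos: [0.6398, -0.0233, 0.0124]
eef_rot: [-0.001, 0.176, 0.984, -0.0]
force: [-0.3, 0.1, 0.7]
finger_gap: 0.619
gripper_force: 0.0
```

Emit:
carry_out(
  targets=[
    {"slide": [0, 0, 0], "delta_rot": [0, 0, 0]},
    {"slide": [0, 0, 0], "delta_rot": [0, 0, 0]},
    {"slide": [0, 0, 0], "delta_rot": [0, 0, 0]},
    {"slide": [0, 0, 0], "delta_rot": [0, 0, 0]},
    {"slide": [0, 0, 0], "delta_rot": [0, 0, 0]},
  ],
  hand=0.2,
  force=20,
)

```text
time: 20.65
eef_pos: [0.6415, -0.0242, 0.0149]
eef_rot: [0.001, 0.176, 0.984, 0.0]
force: [0.1, 0.5, 7.6]
finger_gap: 0.416
gripper_force: 20.0
```

Emit:
carry_out(
  targets=[
    {"slide": [0, 0, -0.01], "delta_rot": [0, 0, 0]},
    {"slide": [0, 0, -0.03], "delta_rot": [0, 0, 0]},
    {"slide": [0, 0, -0.06], "delta_rot": [0, 0, 0]},
    {"slide": [0, 0, -0.085], "delta_rot": [0, 0, 0]},
    {"slide": [0, 0, -0.09], "delta_rot": [0, 0, 0]},
  ],
)

```text
time: 21.15
eef_pos: [0.642, -0.0239, 0.108]
eef_rot: [0.002, 0.176, 0.984, 0.0]
force: [-0.1, 0.0, -0.0]
finger_gap: 0.417
gripper_force: 20.0
```

```bash
python3 go.py .4457 -.3414 .105 105.3; python3 wr.py .614 -.013 .06 .08 .2 w6.png
```

```text
t 21.15 p [ 0.642  -0.0239  0.108 ] yaw 159.7 F [-0.1  0.  -0. ] gap 0.417 grip 20.0 q7 0.66
slide [ 0.0742 -0.3658  0.0023] rot [0.003 0.003 0.95 ]
n 7230
circle [616.5 -11.6] 47.2 ext [616.8 -15.9] [89.3 52.8]
mean [626.4 -16.9] axis -23.4 rect [array([619. ,  -8.3]), array([38.5, 93.4]), np.float64(57.0)]
```

View pics/w6.png

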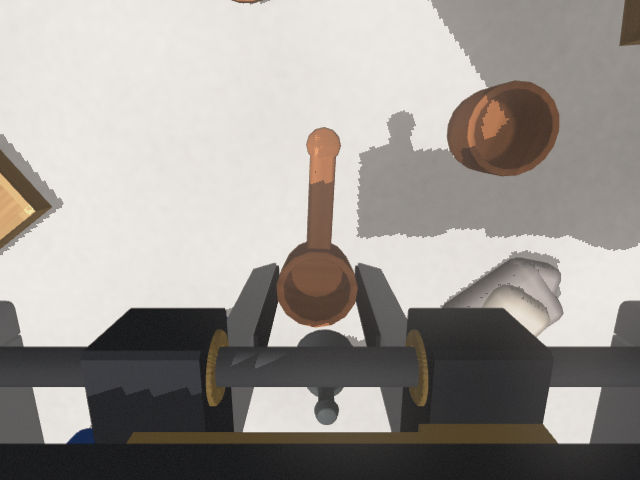

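The scoop is gripped level, with its tub at (317,285) and its handle at (321,180).

Emit:
carry_out(
  targets=[
    {"slide": [0.004, -0.018, 0], "delta_rot": [0, 0, 0.05]},
    {"slide": [0.012, -0.058, 0], "delta_rot": [0, 0, 0.15]},
    {"slide": [0.02, -0.1, 0], "delta_rot": [0, 0, 0.26]},
    {"slide": [0.029, -0.142, 0], "delta_rot": [0, 0, 0.37]},
    {"slide": [0.037, -0.183, 0], "delta_rot": [0, 0, 0.475]},
  ],
)

```text
time: 21.7
eef_pos: [0.541, -0.1846, 0.1034]
eef_rot: [-0.0, 0.405, 0.914, -0.0]
force: [0.4, 0.1, -0.0]
finger_gap: 0.415
gripper_force: 20.0
```

Emit:
carry_out(
  targets=[
    {"slide": [-0.011, -0.04, 0], "delta_rot": [0, 0, 0.11]},
    {"slide": [-0.022, -0.08, 0], "delta_rot": [0, 0, 0.22]},
    {"slide": [-0.034, -0.12, 0], "delta_rot": [0, 0, 0.33]},
    {"slide": [-0.044, -0.157, 0], "delta_rot": [0, 0, 0.43]},
    {"slide": [-0.051, -0.18, 0], "delta_rot": [0, 0, 0.475]},
  ],
)

```text
time: 22.2
eef_pos: [0.442, -0.3449, 0.1034]
eef_rot: [-0.0, 0.609, 0.793, -0.001]
force: [0.8, 0.0, 0.5]
finger_gap: 0.417
gripper_force: 20.0
```

Emit:
carry_out(
  targets=[
    {"slide": [0, 0, 0], "delta_rot": [0, 0, 0]},
    {"slide": [0, 0, 0], "delta_rot": [0, 0, 0]},
    {"slide": [0, 0, 0], "delta_rot": [0, 0, 0]},
  ],
)

```text
time: 22.5
eef_pos: [0.4448, -0.3413, 0.1036]
eef_rot: [-0.0, 0.606, 0.796, 0.0]
force: [-0.4, 0.5, -0.6]
finger_gap: 0.418
gripper_force: 20.0
```

```bash
python3 go.py .4457 -.3414 .02 105.3; python3 wr.py .438 -.314 .055 .095 .2 w7.png
```

```text
t 22.5 p [ 0.4448 -0.3413  0.1036] yaw 105.4 F [-0.4  0.5 -0.6] gap 0.418 grip 20.0 q7 0.4
slide [-0.0004  0.0008  0.0836] rot [ 0.    -0.001  0.002]
n 7048
circle [ 439.1 -312.6] 47.5 ext [ 444.1 -312.9] [43.4 93.5]
mean [ 440.8 -320.1] axis -76.8 rect [array([ 439.6, -312.5]), array([39.6, 94.9]), np.float64(12.1)]
```

View pics/w7.png

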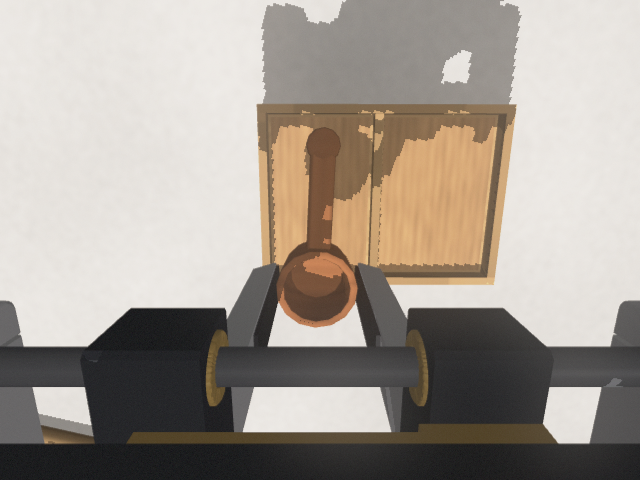

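The scoop is over the near (narrower) compartment, and its centre (439,−313) is within 2 mm of the target. I lower it.

Emit:
carry_out(
  targets=[
    {"slide": [0, 0.001, 0.04], "delta_rot": [0, 0, 0]},
    {"slide": [0, 0.001, 0.065], "delta_rot": [0, 0, 0]},
    {"slide": [0, 0.001, 0.077], "delta_rot": [0, 0, 0]},
    {"slide": [0, 0.001, 0.082], "delta_rot": [0, 0, 0]},
    {"slide": [0, 0.001, 0.082], "delta_rot": [0, 0, 0]},
  ],
)

```text
time: 23.05
eef_pos: [0.4459, -0.3418, 0.022]
eef_rot: [0.0, 0.606, 0.795, 0.0]
force: [-0.4, 0.2, -0.7]
finger_gap: 0.419
gripper_force: 20.0
```

Emit:
carry_out(
  targets=[
    {"slide": [0, 0, 0.001], "delta_rot": [0, 0, 0]},
    {"slide": [0, 0, 0.001], "delta_rot": [0, 0, 0]},
  ],
)

```text
time: 23.25
eef_pos: [0.4457, -0.3424, 0.0215]
eef_rot: [0.001, 0.607, 0.795, -0.0]
force: [-0.2, 0.2, -0.1]
finger_gap: 0.416
gripper_force: 20.0
```

Emit:
carry_out(
  targets=[
    {"slide": [0, 0, 0.001], "delta_rot": [0, 0, 0]},
    {"slide": [0, 0, 0.001], "delta_rot": [0, 0, 0]},
  ],
)

```text
time: 23.45
eef_pos: [0.4457, -0.3426, 0.0207]
eef_rot: [0.001, 0.607, 0.795, -0.0]
force: [-3.2, 0.3, 11.5]
finger_gap: 0.418
gripper_force: 20.0
```

Emit:
carry_out(
  targets=[
    {"slide": [0, 0, 0], "delta_rot": [0, 0, 0]},
    {"slide": [0, 0, 0], "delta_rot": [0, 0, 0]},
    {"slide": [0, 0, 0], "delta_rot": [0, 0, 0]},
  ],
  hand=0.52,
)

```text
time: 23.75
eef_pos: [0.4453, -0.3422, 0.0197]
eef_rot: [0.0, 0.607, 0.795, -0.0]
force: [-0.2, -0.4, -0.6]
finger_gap: 0.519
gripper_force: 0.0
```

Emit:
carry_out(
  targets=[
    {"slide": [0, 0, -0.01], "delta_rot": [0, 0, 0]},
    {"slide": [0, 0, -0.03], "delta_rot": [0, 0, 0]},
    {"slide": [0, 0, -0.07], "delta_rot": [0, 0, 0]},
    {"slide": [0, 0, -0.1], "delta_rot": [0, 0, 0]},
    {"slide": [0, 0, -0.11], "delta_rot": [0, 0, 0]},
  ],
)

```text
time: 24.25
eef_pos: [0.4464, -0.3425, 0.1331]
eef_rot: [0.002, 0.607, 0.795, -0.0]
force: [-0.6, 0.1, -0.4]
finger_gap: 0.52
gripper_force: 0.0
```

```bash
python3 wr.py .438 -.314 .06 .022 .06; python3 go.py .609 .116 .13 105.3
```

```text
n 2219
circle [ 439.8 -314.1] 47.5 ext [ 444.2 -314.1] [42.1 93.1]
mean [ 440.2 -316.6] axis -77.2 rect [array([ 436.4, -315.2]), array([38.8, 94.4]), np.float64(19.8)]
t 24.3 p [ 0.4464 -0.3427  0.133 ] yaw 105.3 F [ 1.1 -0.9  1.3] gap 0.522 grip 0.0 q7 0.42
slide [0.3995 0.2779 0.0022] rot [0.002 0.003 0.   ]
```

Emit:
carry_out(
  targets=[
    {"slide": [0.2, 0.139, 0], "delta_rot": [0, 0, 0]},
    {"slide": [0.2, 0.139, 0], "delta_rot": [0, 0, 0]},
    {"slide": [0.2, 0.139, 0], "delta_rot": [0, 0, 0]},
    {"slide": [0.2, 0.139, 0], "delta_rot": [0, 0, 0]},
    {"slide": [0.2, 0.139, 0], "delta_rot": [0, 0, 0]},
  ],
  hand=0.82,
)

```text
time: 24.8
eef_pos: [0.5266, -0.1101, 0.1292]
eef_rot: [-0.0, 0.606, 0.795, -0.0]
force: [-0.1, -0.2, 0.4]
finger_gap: 0.816
gripper_force: 0.0
```

Emit:
carry_out(
  targets=[
    {"slide": [0.16, 0.111, 0], "delta_rot": [0, 0, 0]},
    {"slide": [0.16, 0.111, 0], "delta_rot": [0, 0, 0]},
    {"slide": [0.16, 0.111, 0], "delta_rot": [0, 0, 0]},
    {"slide": [0.18, 0.125, 0], "delta_rot": [0, 0, 0]},
    {"slide": [0.2, 0.139, 0], "delta_rot": [0, 0, 0]},
  ],
)

```text
time: 25.3
eef_pos: [0.6078, 0.1196, 0.1288]
eef_rot: [-0.0, 0.606, 0.795, -0.0]
force: [0.0, -0.7, 0.2]
finger_gap: 0.819
gripper_force: 0.0
```

Emit:
carry_out(
  targets=[
    {"slide": [0, 0, 0], "delta_rot": [0, 0, 0]},
    {"slide": [0, 0, 0], "delta_rot": [0, 0, 0]},
    {"slide": [0, 0, 0], "delta_rot": [0, 0, 0]},
  ],
)

```text
time: 25.6
eef_pos: [0.6076, 0.1159, 0.129]
eef_rot: [-0.0, 0.607, 0.795, -0.001]
force: [-0.6, -0.4, 0.3]
finger_gap: 0.819
gripper_force: 0.0
```

```bash
python3 wr.py .609 .116 .04 .043 .06; python3 go.py .6095 .116 .022 105.3
```

```text
n 1312
circle [612.7 118.3] 28.6 ext [612.9 118.5] [56.3 56.7]
mean [612.6 119.9] axis -129.0 rect [array([612.9, 118.4]), array([56.1, 56. ]), np.float64(11.9)]
t 25.65 p [0.6078 0.1155 0.1292] yaw 105.2 F [ 0.1 -0.4 -0.9] gap 0.823 grip 0.0 q7 -0.42
slide [1.000e-04 1.900e-03 1.072e-01] rot [-0.001  0.    -0.002]
```

Emit:
carry_out(
  targets=[
    {"slide": [0.001, 0.004, 0.03], "delta_rot": [0, 0, 0]},
    {"slide": [0.001, 0.004, 0.065], "delta_rot": [0, 0, 0]},
    {"slide": [0.001, 0.004, 0.095], "delta_rot": [0, 0, 0]},
    {"slide": [0.001, 0.004, 0.106], "delta_rot": [0, 0, 0]},
    {"slide": [0.001, 0.004, 0.106], "delta_rot": [0, 0, 0]},
  ],
)

```text
time: 26.15
eef_pos: [0.6109, 0.118, 0.0228]
eef_rot: [-0.001, 0.607, 0.795, -0.001]
force: [-0.0, -0.5, 0.5]
finger_gap: 0.819
gripper_force: 0.0
```

Emit:
carry_out(
  targets=[
    {"slide": [0, 0, 0], "delta_rot": [0, 0, 0]},
    {"slide": [0, 0, 0], "delta_rot": [0, 0, 0]},
    {"slide": [0, 0, 0], "delta_rot": [0, 0, 0]},
    {"slide": [0, 0, 0], "delta_rot": [0, 0, 0]},
    {"slide": [0, 0, 0], "delta_rot": [0, 0, 0]},
  ],
  hand=0.4,
  force=20,
)

```text
time: 26.65
eef_pos: [0.6122, 0.119, 0.0249]
eef_rot: [0.001, 0.607, 0.795, 0.0]
force: [-2.3, -1.8, 8.6]
finger_gap: 0.602
gripper_force: 20.0
```

Emit:
carry_out(
  targets=[
    {"slide": [0, 0, -0.01], "delta_rot": [0, 0, 0]},
    {"slide": [0, 0, -0.03], "delta_rot": [0, 0, 0]},
    {"slide": [0, 0, -0.06], "delta_rot": [0, 0, 0]},
    {"slide": [0, 0, -0.085], "delta_rot": [0, 0, 0]},
    {"slide": [0, 0, -0.09], "delta_rot": [0, 0, 0]},
  ],
)

```text
time: 27.15
eef_pos: [0.6128, 0.1198, 0.118]
eef_rot: [0.002, 0.607, 0.795, 0.002]
force: [0.4, 0.6, -1.3]
finger_gap: 0.595
gripper_force: 20.0
```

```bash
python3 go.py .5212 -.2917 .11 105.3
```

```text
t 27.15 p [0.6128 0.1198 0.118 ] yaw 105.3 F [ 0.4  0.6 -1.3] gap 0.595 grip 20.0 q7 -0.43
slide [-0.3727 -0.1971  0.0073] rot [0.005 0.    0.   ]
```

Emit:
carry_out(
  targets=[
    {"slide": [-0.015, -0.008, 0], "delta_rot": [0, 0, 0]},
    {"slide": [-0.045, -0.024, 0], "delta_rot": [0, 0, 0]},
    {"slide": [-0.083, -0.044, 0], "delta_rot": [0, 0, 0]},
    {"slide": [-0.121, -0.064, 0], "delta_rot": [0, 0, 0]},
    {"slide": [-0.157, -0.083, 0], "delta_rot": [0, 0, 0]},
  ],
)

```text
time: 27.65
eef_pos: [0.5722, -0.0561, 0.114]
eef_rot: [0.0, 0.607, 0.795, -0.0]
force: [1.3, -0.2, -1.8]
finger_gap: 0.599
gripper_force: 20.0
```

Emit:
carry_out(
  targets=[
    {"slide": [-0.038, -0.02, 0], "delta_rot": [0, 0, 0]},
    {"slide": [-0.076, -0.04, 0], "delta_rot": [0, 0, 0]},
    {"slide": [-0.114, -0.06, 0], "delta_rot": [0, 0, 0]},
    {"slide": [-0.15, -0.079, 0], "delta_rot": [0, 0, 0]},
    {"slide": [-0.18, -0.095, 0], "delta_rot": [0, 0, 0]},
  ],
)

```text
time: 28.15
eef_pos: [0.5277, -0.2554, 0.114]
eef_rot: [0.0, 0.607, 0.795, -0.0]
force: [1.1, 0.2, -1.5]
finger_gap: 0.601
gripper_force: 20.0
```

Emit:
carry_out(
  targets=[
    {"slide": [-0.022, -0.012, 0], "delta_rot": [0, 0, 0]},
    {"slide": [-0.034, -0.018, 0], "delta_rot": [0, 0, 0]},
    {"slide": [-0.036, -0.019, 0], "delta_rot": [0, 0, 0]},
    {"slide": [-0.036, -0.019, 0], "delta_rot": [0, 0, 0]},
    {"slide": [-0.036, -0.019, 0], "delta_rot": [0, 0, 0]},
  ],
)

```text
time: 28.65
eef_pos: [0.5205, -0.291, 0.1139]
eef_rot: [-0.0, 0.606, 0.796, 0.0]
force: [-0.1, 0.6, -1.4]
finger_gap: 0.604
gripper_force: 20.0
```

```bash
python3 go.py .5212 -.2917 .030 105.3; python3 wr.py .5212 -.2917 .045 .12 .16 w8.png
```

```text
t 28.65 p [ 0.5205 -0.291   0.1139] yaw 105.4 F [-0.1  0.6 -1.4] gap 0.604 grip 20.0 q7 0.27
slide [-0.0009  0.0005  0.0839] rot [ 0.    -0.     0.002]
n 6088
circle [ 514.8 -290.3] 35.2 ext [ 514.8 -290.1] [70.3 55. ]
mean [ 521.  -290.6] axis -73.8 rect [array([ 520.2, -291.7]), array([59.1, 56.2]), np.float64(44.3)]
```

View pics/w8.png

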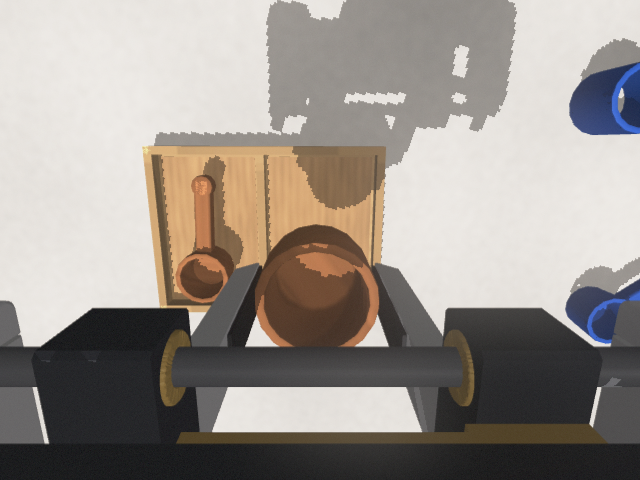

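The scoop sits upright in the long compartment, with its tub at (203,275). The pot is held over the large cell at (318,295). I lower it.

Emit:
carry_out(
  targets=[
    {"slide": [0, 0.001, 0.04], "delta_rot": [0, 0, 0]},
    {"slide": [0, 0.001, 0.065], "delta_rot": [0, 0, 0]},
    {"slide": [0, 0.001, 0.077], "delta_rot": [0, 0, 0]},
    {"slide": [0, 0.001, 0.083], "delta_rot": [0, 0, 0]},
    {"slide": [0, 0.001, 0.083], "delta_rot": [0, 0, 0]},
  ],
)

```text
time: 29.2
eef_pos: [0.5213, -0.292, 0.0311]
eef_rot: [0.0, 0.606, 0.795, 0.0]
force: [0.1, -0.8, -0.6]
finger_gap: 0.601
gripper_force: 20.0
```

Emit:
carry_out(
  targets=[
    {"slide": [0, 0, 0.001], "delta_rot": [0, 0, 0]},
    {"slide": [0, 0, 0.001], "delta_rot": [0, 0, 0]},
  ],
)

```text
time: 29.4
eef_pos: [0.5213, -0.2925, 0.0303]
eef_rot: [0.0, 0.607, 0.795, 0.0]
force: [-0.1, -0.5, -2.2]
finger_gap: 0.6
gripper_force: 20.0
```

Emit:
carry_out(
  targets=[
    {"slide": [0, 0, 0.0005], "delta_rot": [0, 0, 0]},
    {"slide": [0, 0, 0.0005], "delta_rot": [0, 0, 0]},
  ],
)

```text
time: 29.6
eef_pos: [0.5213, -0.2925, 0.03]
eef_rot: [0.0, 0.607, 0.795, -0.0]
force: [-2.2, 0.5, 7.9]
finger_gap: 0.601
gripper_force: 20.0
```

Contact with the tray floor. I release and retreat.

Emit:
carry_out(
  targets=[
    {"slide": [0, 0, 0], "delta_rot": [0, 0, 0]},
    {"slide": [0, 0, 0], "delta_rot": [0, 0, 0]},
    {"slide": [0, 0, 0], "delta_rot": [0, 0, 0]},
  ],
  hand=0.75,
)

```text
time: 29.9
eef_pos: [0.5209, -0.2925, 0.0292]
eef_rot: [0.0, 0.607, 0.795, 0.0]
force: [0.0, 0.3, -0.6]
finger_gap: 0.745
gripper_force: 0.0
```

Emit:
carry_out(
  targets=[
    {"slide": [0, 0, -0.01], "delta_rot": [0, 0, 0]},
    {"slide": [0, 0, -0.03], "delta_rot": [0, 0, 0]},
    {"slide": [0, 0, -0.07], "delta_rot": [0, 0, 0]},
    {"slide": [0, 0, -0.11], "delta_rot": [0, 0, 0]},
    {"slide": [0, 0, -0.15], "delta_rot": [0, 0, 0]},
  ],
)

```text
time: 30.4
eef_pos: [0.5208, -0.2921, 0.1814]
eef_rot: [-0.0, 0.606, 0.795, 0.0]
force: [0.2, 0.2, -0.4]
finger_gap: 0.748
gripper_force: 0.0
```

Emit:
carry_out(
  targets=[
    {"slide": [-0.2, 0, 0], "delta_rot": [0, 0, 0]},
    {"slide": [-0.2, 0, 0], "delta_rot": [0, 0, 0]},
    {"slide": [-0.2, 0, 0], "delta_rot": [0, 0, 0]},
    {"slide": [-0.2, 0, 0], "delta_rot": [0, 0, 0]},
    {"slide": [-0.2, 0, 0], "delta_rot": [0, 0, 0]},
  ],
)

```text
time: 30.9
eef_pos: [0.5727, -0.4916, 0.1782]
eef_rot: [0.0, 0.609, 0.793, -0.0]
force: [0.3, -0.8, -0.4]
finger_gap: 0.752
gripper_force: 0.0
```

```bash
python3 - <<'E'
from h import *
im=grab('top')['image']; cv2.imwrite('pics/end.png',cv2.resize(im[130:400,90:500],None,fx=1.9,fy=1.9))
E
```

```text
(no output)
```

View pics/end.png

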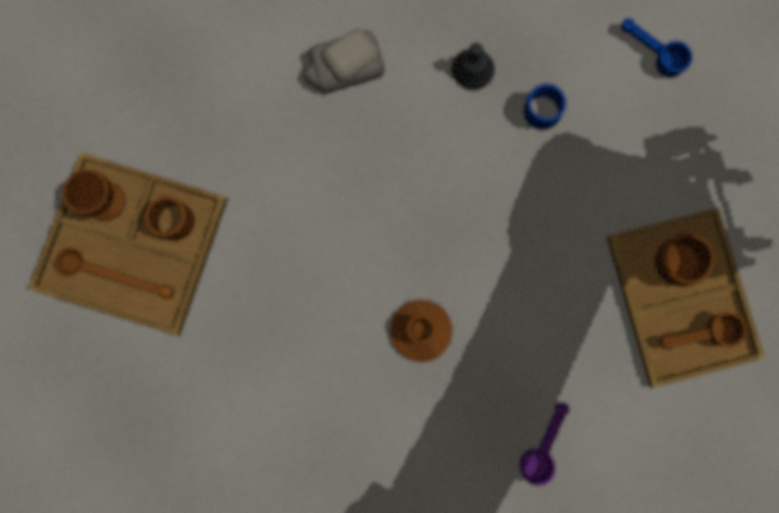

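The final top view shows the spoon at (112,275), the cup at (90,193) and the ring at (168,218) in the breakfast tray. The pot is at (684,259) and the scoop at (705,332) in the salt tray. The candlestick, stone, bell and coloured look-alikes have not moved.

```bash
python3 -c "
from workcell import arm
print(arm.sign_off())"
```

```text
the job is handed in; nothing more can be done
None
```

I placed both gift sets as asked and handed the job in at about 31 s of the 122 s; the candlestick, stone, bell and coloured look-alikes were not moved.

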